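# Trial kiln layout in the pottery class

### The arm

A 6-joint arm with a two-finger parallel gripper is mounted at the origin on the work surface. World frame = base frame: x ahead of the robot, y to its left, z up, the work surface at z = 0. Lengths are in mm, angles in degrees, forces in N, time in s.
With the tool pointing down it reaches from about 275 to 775 mm from the base axis. Payload 14.6 kg.
Tool frame: the origin (TCP) lies midway between the tips of the shut fingers; the grasp point (between the pads) lies 19 mm behind it; z points along the fingers, y is the line along which they close (so a half turn about z gives the same grasp; the last joint's range is limited). The gripper opens to 85 mm and grips with 20 to 120 N. Pads are 22 mm wide; open, the fingers measure 114 mm over their backs; the gripper's body (76 mm by 85 mm) begins 54 mm behind the grasp point. The pads swing forward as they close: fully open they stand 13 mm farther back than shut.
Start: joints at [54.357, 15.075, -2.767, 72.158, 0, 81.102], TCP at [236.271, 468.833, 231.278] pointing down, gripper open.
Joint ranges: [-151.79, 151.79], [-50.71, 97.33], [-67.44, 78.34], [-121.81, 120.89], [-77.56, 73.72], [-180, 180]. Speed limits (degrees/s): [108.29, 108.29, 147.25, 159.86, 180, 180].

### API

Orientations are given as a 3x3 rotation matrix whose columns are the frame's x, y, z axes.
In Python, from bench import monitor, cams, order gives the robot as it stands.
- The arm moves only by the shell command python3 -m jog 'ROWS' [FORCE]. ROWS is JSON, a list of rows, each an object of numbers: "ax", "ay", "az": the turn, a rotation vector about the tool's x, y, z in degrees; "tx", "ty", "tz": the shift along the tool's x, y, z in units of 30 mm (1.0 is 30 mm); "jaw": the closure, from 0 (fully open) to 1 (shut). A call has 1 to 20 rows; each row is the pose to reach, as a shift and turn from the pose commanded when the call began, along the tool's axes at that moment; what a row does not reach only later rows make up. A row lasts 1/12 s, in which the tool goes at most 41.7 mm and 7.16 degrees, less where a joint would pass 70% of its speed; a pose out of reach is approached as far as the arm can. A call with a gripper value outside its range is refused whole. The fingers move at their own pace and stop on an object; FORCE is the grip in N (left out, the last holds). Time passes only in rows, so rows that repeat a pose let the fingers close. It gives the time, the measured TCP pose, the force, the opening and the grip force at its end, in the units of the state.
- monitor.get_obs(): the state, without advancing time (a new reading comes with each control period).
- cams.grab_frame(name): name is "side" or "top"; returns the picture (400x640x3 uint8, blue, green, red); there is no depth.
- cams.camera_info(name): a dict with "fx", "fy", "cx", "cy" (pixels), "k1" (the pictures are not rectified: a ray, as slopes to the right and down, at radius r is drawn at 1 + k1 r^2 times it, then the intrinsics apply), "xyz" and "attitude" of the camera in the world. Camera axes: x right, y up, looking along -z (the intrinsics and any distortion apply to the point x, -y, -z); pixel columns grow to the right and rows downward; lengths in mm; the calibration is good to about 2 mm. A picture is of the moment at which its call begins. camera_info takes no time and is no camera call.
- order.job_done(): hands the job in; it is judged then, once.
The state is a dict: "t": time; "q": joint angles; "qd": joint speeds; "tau": joint torques, N m; "tcp_pos": TCP position; "eef_rot": TCP orientation; "ft_force": force on the tool from outside, world axes, zero at the start; "ft_torque": the same for the moment, N m; "opening": finger opening in mm; "grip_force": force on a finger pad.
Only numpy, scipy, OpenCV 4.12 (cv2) and the standard library are available. Lean on these libraries where they do the work, as an engineer would, in place of code of your own. Each camera call takes 0.05 s, during which the arm holds its last target. There are 200 camera calls.

### The job

Lay out the trial kiln load: on the long wooden board, stand the tall beaker centred on the pencil cross next to the hole, the narrow-necked bud vase on the cross at the other end, and the square kiln prop between them on the middle cross. Stand the jar in the middle of the round board and, once it stands there, put its lid on it, properly seated. Everything ends upright and let go; drop nothing, and leave the plastic bottle and the flat metal tin where they are.

Things in the scene. Friction and masses are not known exactly. Their poses are not given: they have to be found in the camera images.
- beaker_center (a point): Tall beaker: plain open fired-clay (terracotta) cylinder, 44 mm across, 105 mm high, wall 4 mm, 130 to 250 g. Stands upright at the start, loose, any yaw; origin at its centre, half-way up; z is up along its axis. 
- vase_center (a point): Bud vase: solid fired clay, 90 mm high; round belly 58 mm across from 16 to 32 mm above its underside (foot 44 mm across), tapering to a straight neck 24 mm across from 54 mm up to the top, with a small dark mouth drawn on top; 140 to 260 g. Stands upright at the start, loose, any yaw; origin at its centre, half-way up; z is up along its axis. 
- prop_center (a point): Kiln prop: pale, plaster-coloured square post 34 x 34 mm, 80 mm high, 170 g; its x and y axes are square to its sides. Stands upright at the start, loose, any yaw; origin at its centre, half-way up; z is up along its axis. 
- jar_center (a point): Jar: low open fired-clay cylinder, 62 mm across, 60 mm high, wall 5 mm (mouth 52 mm across), 140 to 280 g. Stands upright at the start, loose, any yaw; origin at its centre, half-way up; z is up along its axis. 
- lid_center (a point): Jar's lid, fired clay, 90 g, 40 mm high: boss below 46 mm across, 8 mm high (3 mm spare all round in the jar's mouth); flange 68 mm across, 10 mm thick, its top 18 mm up; knob on top 22 mm across, 22 mm high. Lies loose, boss down. Origin at its centre, half-way up, z up. Seated, the flange rests on the jar's rim and this point is 42 mm above the jar's centre.
- board: Long wooden board lying flat, fixed to the table, 270 x 100 mm, 16 mm thick, at any yaw. Origin at the centre of its underside; x runs along its length towards the end with the 18 mm hole (hole at x = +118 mm), y across it, z up. Pencil crosses on its top at x = +76 mm (next to the hole), x = 0 (middle) and x = -76 mm (other end), all at y = 0.
- bat: Round wooden board lying flat, fixed to the table, 130 mm across, 12 mm thick, pencil cross at its centre. Origin at the centre of its underside, z up.
- bottle_center (a point): Bystander, not to be moved: upright clear plastic bottle with white cap and paper label, 52 mm across, 113 mm high, 300 g, loose. Origin at its centre, half-way up.
- tin_center (a point): Bystander, not to be moved: flat closed metal tin, 68 mm across, 34 mm high, 250 g, loose. Origin at its centre, half-way up.
Mind the look-alikes: they are no part of the job. Leave any purple or red look-alike of the part that bears lid_center alone.

How it is judged (in metres and radians):
On the way, in this order (a step that is already met when the one before it is completed fails the run):
1. the jar stands, let go, in the middle of the round board (horizontal distance between jar_center and bat below 0.012 m and z of jar_center in the frame of bat between 0.036 and 0.048 m and angle between jar_center's own z axis and vertical below 0.1 rad and linear speed of jar below 0.02 m/s and angular speed of jar below 0.2 rad/s and contact force between the fingers and jar below 0.1 N), for 0.2 s.
2. the lid is seated on the jar, which stands on the round board (horizontal distance between jar_center and bat below 0.012 m and z of jar_center in the frame of bat between 0.036 and 0.048 m and angle between each of jar_center, lid_center's own z axis and vertical below 0.1 rad and horizontal distance between lid_center and jar_center below 0.008 m and z of lid_center in the frame of jar_center between 0.037 and 0.047 m and linear speed of lid below 0.02 m/s and angular speed of lid below 0.2 rad/s and contact force between the fingers and lid below 0.1 N), for 0.2 s.
At the end, for the whole second after the job is handed in: Beaker, prop and vase upright on the long board within 12 mm (along and across) of their crosses: beaker by the hole, prop in the middle, vase at the other end; jar upright within 12 mm of the round board's centre; lid seated on it within 8 mm; all let go and at rest (all of step 2 and x of beaker_center in the frame of board between 0.064 and 0.088 m and y of beaker_center in the frame of board between -0.012 and 0.012 m and z of beaker_center in the frame of board between 0.0625 and 0.0745 m and angle between each of beaker_center, vase_center, prop_center's own z axis and vertical below 0.1 rad and x of vase_center in the frame of board between -0.088 and -0.064 m and y of vase_center in the frame of board between -0.012 and 0.012 m and z of vase_center in the frame of board between 0.055 and 0.067 m and x of prop_center in the frame of board between -0.012 and 0.012 m and y of prop_center in the frame of board between -0.012 and 0.012 m and z of prop_center in the frame of board between 0.05 and 0.062 m and linear speed of each of beaker, vase, prop, jar below 0.02 m/s and angular speed of each of beaker, vase, prop, jar below 0.2 rad/s and contact force between the fingers and beaker below 0.1 N and contact force between the fingers and vase below 0.1 N and contact force between the fingers and prop below 0.1 N and contact force between the fingers and jar below 0.1 N); the robot touches nothing.
It fails at once if the bottle is moved more than 25 mm or tipped (distance of bottle_center from where it was at the start of the episode above 0.025 m or angle between bottle_center's own z axis and vertical above 0.3 rad).
It fails at once if the tin is moved more than 25 mm or tipped (distance of tin_center from where it was at the start of the episode above 0.025 m or angle between tin_center's own z axis and vertical above 0.3 rad).
It fails at once if a piece is dropped (falls free more than about 30 mm) ((linear speed of beaker above 0.8 m/s and contact force between the fingers and beaker below 0.1 N) or (linear speed of vase above 0.8 m/s and contact force between the fingers and vase below 0.1 N) or (linear speed of prop above 0.8 m/s and contact force between the fingers and prop below 0.1 N) or (linear speed of jar above 0.8 m/s and contact force between the fingers and jar below 0.1 N) or (linear speed of lid above 0.8 m/s and contact force between the fingers and lid below 0.1 N)).
It also fails if it takes over 115 s, if anything falls off the work surface, if the arm or the gripper's body presses on something with over 40 N, if the wrist force passes 120 N, or if a joint passes its speed limit or range.

## Working session

There is one attempt and no reset: what is moved stays moved. The work goes in short steps, Python scripts to look and compute and a shell command to move; the robot and the scene stay as the last step left them, time stands still between calls to the robot, and variables do not carry over. Pictures are saved under pics/ and viewed, at most 14 in all, crops included, and the job is handed in when it is done.

```bash
ls; mkdir -p pics
python3 - <<'E'
from bench import monitor, cams
import cv2
for n in("top","side"):
    cv2.imwrite(f"pics/{n}0.png",cams.grab_frame(n)); print(n,cams.camera_info(n))
o=monitor.get_obs(); print(o["t"],o["tcp_pos"],o["eef_rot"],o["opening"])
E
```

```text
pics
top {'fx': 380.3502395127456, 'fy': 380.3502395127456, 'cx': 317.42771932289855, 'cy': 204.0171762203885, 'k1': -0.010955433706285413, 'xyz': array([ 406.40468128,   75.33373464, 1262.83374782]), 'attitude': array([[-0.00939631,  0.99545095, -0.09481098],
       [-0.99995079, -0.00905215,  0.00405936],
       [ 0.00318265,  0.09484446,  0.99548702]])}
side {'fx': 486.2993721209659, 'fy': 486.2993721209659, 'cx': 320.14477647402947, 'cy': 199.90698343864474, 'k1': -0.038263412452853855, 'xyz': array([  59.198269  , 1333.96979303,  988.84596785]), 'attitude': array([[-0.93889712,  0.19495662, -0.28366197],
       [-0.34415954, -0.54404358,  0.76522598],
       [-0.0051386 ,  0.81609344,  0.57789713]])}
0.1 [236.12180199 468.62970959 230.88449153] [[-8.93004418e-01  4.50047556e-01 -5.53007077e-04]
 [ 4.50047871e-01  8.93004101e-01 -7.67176198e-04]
 [ 1.48571815e-04 -9.33971392e-04 -9.99999553e-01]] 84.97779330728689
```

View pics/top0.png

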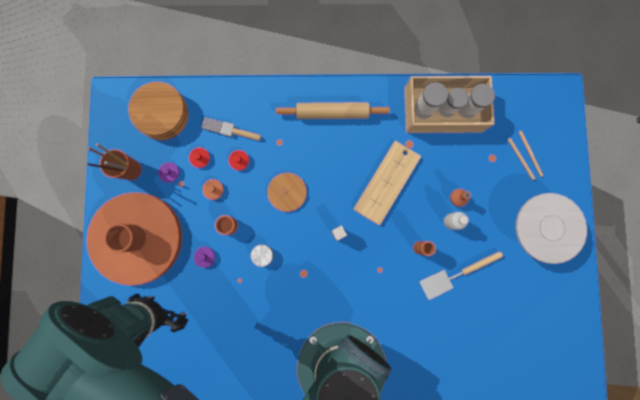

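View pics/side0.png

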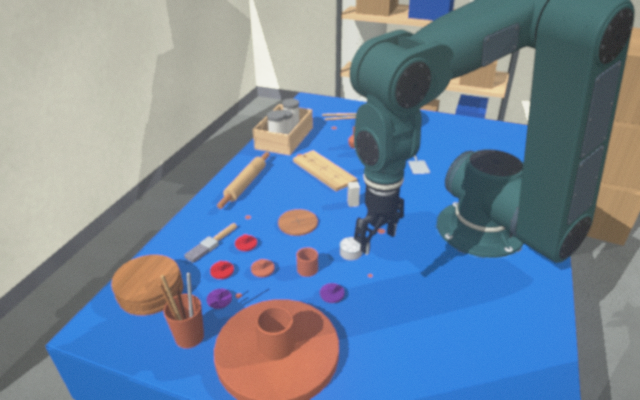

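Top view. Lid candidates are terracotta (213,188), red (200,157) and (239,160), and purple (169,172) and (205,257). I choose the terracotta one.
- **Jar:** (226,226). The vessel on the wheel at (120,238) is larger, so it is not the jar.
- **Bat:** (287,192). The thick stack at (158,108) is not it.
- **Prop:** (339,233).
- **Beaker:** (425,248), lying across the view.
- **Vase:** (460,197).
- **Bottle:** (457,220).
- **Tin:** (261,255).
- **Board hole:** (405,153).

Next, close crops.

Run:
```python
import cv2
im=cv2.imread("pics/top0.png")
def crop(x0,y0,w,h,s,n):
    c=cv2.resize(im[y0:y0+h,x0:x0+w],None,fx=s,fy=s,interpolation=cv2.INTER_CUBIC)
    for i in range(0,w,10):
        cv2.line(c,(i*s,0),(i*s,6 if (x0+i)%50 else 14),(255,255,255),1)
    for i in range(0,h,10):
        cv2.line(c,(0,i*s),(6 if (y0+i)%50 else 14,i*s),(255,255,255),1)
    cv2.imwrite(n,c)
crop(190,140,130,130,5-1,"pics/cl.png")
crop(320,130,160,130,5,"pics/cr.png")
```

```text
(no output)
```

View pics/cl.png

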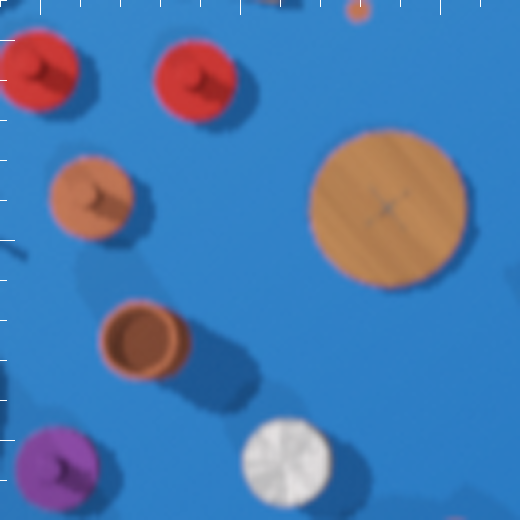

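View pics/cr.png

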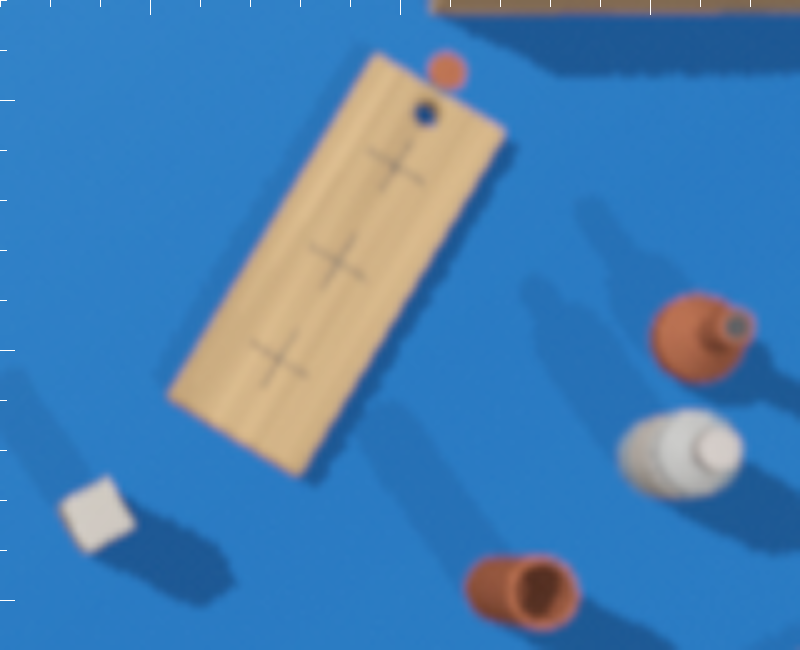

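Left crop (4x): lid flange centre (91.5,198), jar rim centre (139,340), bat cross (387,208), tin (287,462). Right crop (5x): crosses (396,164), (338,261), (280,359), prop top (98,515), beaker rim (543,592), vase mouth (737,327), bottle cap (718,451).

```bash
cat > h.py <<'E'
import numpy as np, cv2
from bench import monitor, cams
def ray(n,u,v):
    c=cams.camera_info(n)
    K=np.array([[c["fx"],0,c["cx"]],[0,c["fy"],c["cy"]],[0,0,1]])
    p=cv2.undistortPoints(np.array([[[u,v]]],float),K,np.array([c["k1"],0,0,0,0]))[0,0]
    return np.array(c["xyz"]),np.array(c["attitude"])@np.array([p[0],-p[1],-1])
def at(n,u,v,z):
    o,d=ray(n,u,v); return (o+d*(z-o[2])/d[2])[:2]
def proj(n,P):
    c=cams.camera_info(n); q=np.array(c["attitude"]).T@(np.array(P,float)-c["xyz"])
    x,y=q[0]/-q[2],-q[1]/-q[2]; s=1+c["k1"]*(x*x+y*y)
    return c["fx"]*x*s+c["cx"],c["fy"]*y*s+c["cy"]
def cr(n,src,x0,y0,w,h,s):
    im=src if isinstance(src,np.ndarray) else cv2.imread(src)
    cv2.imwrite(n,cv2.resize(im[y0:y0+h,x0:x0+w],None,fx=s,fy=s,interpolation=cv2.INTER_CUBIC))
def to(tcp=None,yaw=None):
    """shift in tool units and turn for target tcp, yaw = world angle of closing line"""
    o=monitor.get_obs();R=np.array(o["eef_rot"])
    a=np.degrees(np.arctan2(R[1,1],R[0,1]))
    s=R.T@(np.array(tcp)-o["tcp_pos"])/30
    az=None if yaw is None else -((yaw-a+90)%180-90)
    print("t%.2f shift"%o["t"],s.round(2),"az",az,"closing line now %.1f"%a,"q6 %.1f"%o["q"][5])
E
python3 - <<'E'
from h import *
f=lambda x0,y0,s,X,Y,z:at("top",x0+(X+.5)/s-.5,y0+(Y+.5)/s-.5,z)
L={"lid":(91.5,198,18),"jar":(139,340,60),"bat":(387,208,12),"tin":(287,462,34),"red2":(196,81,18),"red1":(36,70,18)}
R={"c+":(396,164,16),"c0":(338,261,16),"c-":(280,359,16),"hole":(426,113,16),"prop":(98,515,80),"p1":(107,476,80),"p2":(135,522,80),"p3":(90,553,80),"p4":(60,508,80),"beaker":(543,592,105),"vase":(737,327,90),"bottle":(718,451,113)}
for k,v in L.items(): print(k,f(190,140,4,*v).round(1))
for k,v in R.items(): print(k,f(320,130,5,*v).round(1))
# side measurement checks
for k,u,v,z in [("jar",308,252,60),("lid",263,267,18),("bat",298,221,12),("prop",353,183,80)]:print("side",k,at("side",u,v,z).round(1))
E
```

```text
lid [577.5 416. ]
jar [458.2 365.1]
bat [567.7 172.7]
tin [360.6 251.5]
red2 [674.7 330.8]
red1 [685.3 464.1]
c+ [ 662.  -202.2]
c0 [ 597.  -161.7]
c- [ 532.1 -121.7]
hole [ 696.4 -223.3]
prop [429.4   3.8]
p1 [453.5  -2.2]
p2 [424.8 -19.1]
p3 [405.9   9.1]
p4 [433.9  27.3]
beaker [ 379.7 -263.8]
vase [ 542.1 -395.4]
bottle [ 463.8 -371.1]
side jar [458.9 358.9]
side lid [575.8 420. ]
side bat [565.8 177.3]
side prop [434.4  -0.5]
```

Run:
```python
from h import *
to([458,364,130]); to([458,364,18]); print(proj("top",[0,0,0]))
```

```text
t0.10 shift [-8.17  0.22  3.36] az None closing line now 63.3 q6 81.1
t0.10 shift [-8.18  0.22  7.09] az None closing line now 63.3 q6 81.1
(np.float64(340.8228950823061), np.float64(367.07956986466456))
```

```bash
python3 -m jog '[{"tx":-2,"ty":0.1,"tz":1,"jaw":0},{"tx":-4,"ty":0.2,"tz":2},{"tx":-6,"ty":0.2,"tz":3},{"tx":-8.17,"ty":0.22,"tz":3.36},{"tx":-8.17,"ty":0.22,"tz":3.36},{"tx":-8.17,"ty":0.22,"tz":3.36},{"tx":-8.17,"ty":0.22,"tz":3.36},{"tx":-8.17,"ty":0.22,"tz":3.36}]' 40
python3 - <<'E'
from h import *
to([458,364,18])
E
```

```text
t0.10 shift [-8.18  0.22  7.09] az None closing line now 63.3 q6 81.1invalid input
```

```bash
python3 -m jog '[{"ax":0,"ay":0,"az":0,"tx":-4,"ty":0.1,"tz":1.5,"jaw":0},{"ax":0,"ay":0,"az":0,"tx":-8.17,"ty":0.22,"tz":3.36,"jaw":0},{"ax":0,"ay":0,"az":0,"tx":-8.17,"ty":0.22,"tz":3.36,"jaw":0},{"ax":0,"ay":0,"az":0,"tx":-8.17,"ty":0.22,"tz":3.36,"jaw":0},{"ax":0,"ay":0,"az":0,"tx":-8.17,"ty":0.22,"tz":3.36,"jaw":0},{"ax":0,"ay":0,"az":0,"tx":-8.17,"ty":0.22,"tz":3.36,"jaw":0},{"ax":0,"ay":0,"az":0,"tx":-8.17,"ty":0.22,"tz":3.36,"jaw":0},{"ax":0,"ay":0,"az":0,"tx":-8.17,"ty":0.22,"tz":3.36,"jaw":0},{"ax":0,"ay":0,"az":0,"tx":-8.17,"ty":0.22,"tz":3.36,"jaw":0}]' 40
python3 - <<'E'
from h import *
to([458,364,18])
cv2.imwrite("pics/s1.png",cams.grab_frame("side"))
cr("pics/s1c.png","pics/s1.png",220,150,180,150,4)
E
```

```text
t: 0.85
tcp_pos: [458.0, 364.1, 130.0]
eef_rot: [[-0.892, 0.451, -0.001], [0.451, 0.892, -0.001], [0.001, -0.001, -1.0]]
ft_force: [0.3, 0.3, 0.4]
opening: 85.2
grip_force: 0.0
t0.85 shift [-0.01  0.    3.73] az None closing line now 63.2 q6 57.3
```

View pics/s1c.png

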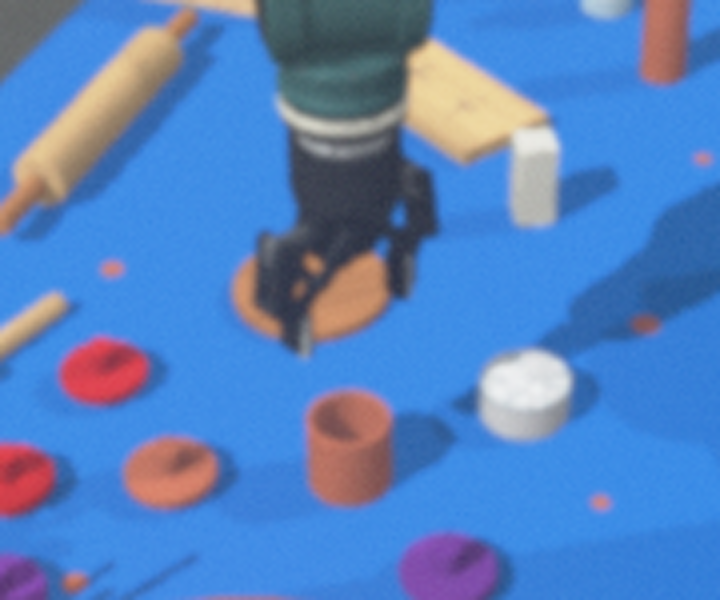

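The crop shows the gripper above the jar: jar rim at (349,416), fingertips around (300,350) and (400,295), so they straddle it. I'll go down and grip.

```bash
python3 -m jog '[{"ax":0,"ay":0,"az":0,"tx":0,"ty":0,"tz":1,"jaw":0},{"ax":0,"ay":0,"az":0,"tx":0,"ty":0,"tz":2,"jaw":0},{"ax":0,"ay":0,"az":0,"tx":0,"ty":0,"tz":3,"jaw":0},{"ax":0,"ay":0,"az":0,"tx":0,"ty":0,"tz":3.7,"jaw":0},{"ax":0,"ay":0,"az":0,"tx":0,"ty":0,"tz":3.7,"jaw":0},{"ax":0,"ay":0,"az":0,"tx":0,"ty":0,"tz":3.7,"jaw":0.5},{"ax":0,"ay":0,"az":0,"tx":0,"ty":0,"tz":3.7,"jaw":1},{"ax":0,"ay":0,"az":0,"tx":0,"ty":0,"tz":3.7,"jaw":1},{"ax":0,"ay":0,"az":0,"tx":0,"ty":0,"tz":3.7,"jaw":1},{"ax":0,"ay":0,"az":0,"tx":0,"ty":0,"tz":3.7,"jaw":1},{"ax":0,"ay":0,"az":0,"tx":0,"ty":0,"tz":3.7,"jaw":1},{"ax":0,"ay":0,"az":0,"tx":0,"ty":0,"tz":3.7,"jaw":1}]' 40
python3 - <<'E'
from h import *
to([568,173,120]); to([568,173,31.5])
E
```

```text
t: 1.9
tcp_pos: [458.7, 365.6, 21.9]
eef_rot: [[-0.893, 0.45, 0.002], [0.45, 0.893, 0.002], [-0.001, 0.003, -1.0]]
ft_force: [-2.1, 2.7, 5.7]
opening: 60.7
grip_force: 43.4
t1.90 shift [-6.14 -4.09 -3.28] az None closing line now 63.3 q6 57.3
t1.90 shift [-6.14 -4.1  -0.33] az None closing line now 63.3 q6 57.3
```

```bash
python3 -m jog '[{"ax":0,"ay":0,"az":0,"tx":0,"ty":0,"tz":-1,"jaw":1},{"ax":0,"ay":0,"az":0,"tx":0,"ty":0,"tz":-2,"jaw":1},{"ax":0,"ay":0,"az":0,"tx":-0.5,"ty":-0.3,"tz":-2.8,"jaw":1},{"ax":0,"ay":0,"az":0,"tx":-1.4,"ty":-0.9,"tz":-3,"jaw":1},{"ax":0,"ay":0,"az":0,"tx":-2.3,"ty":-1.5,"tz":-3,"jaw":1},{"ax":0,"ay":0,"az":0,"tx":-3.2,"ty":-2.1,"tz":-3,"jaw":1},{"ax":0,"ay":0,"az":0,"tx":-4.1,"ty":-2.7,"tz":-3,"jaw":1},{"ax":0,"ay":0,"az":0,"tx":-5,"ty":-3.3,"tz":-3,"jaw":1},{"ax":0,"ay":0,"az":0,"tx":-5.7,"ty":-3.8,"tz":-3,"jaw":1},{"ax":0,"ay":0,"az":0,"tx":-6.14,"ty":-4.09,"tz":-3,"jaw":1},{"ax":0,"ay":0,"az":0,"tx":-6.14,"ty":-4.09,"tz":-3,"jaw":1},{"ax":0,"ay":0,"az":0,"tx":-6.14,"ty":-4.09,"tz":-3,"jaw":1},{"ax":0,"ay":0,"az":0,"tx":-6.14,"ty":-4.09,"tz":-3,"jaw":1},{"ax":0,"ay":0,"az":0,"tx":-6.14,"ty":-4.09,"tz":-3,"jaw":1}]' 40
python3 - <<'E'
from h import *
to([568,173,34.5])
im=cams.grab_frame("side"); cv2.imwrite("pics/s2.png",im)
cr("pics/s2c.png",im,220,130,160,120,5)
E
```

```text
t: 3.07
tcp_pos: [567.0, 172.9, 110.2]
eef_rot: [[-0.894, 0.449, 0.001], [0.449, 0.894, 0.0], [-0.001, 0.001, -1.0]]
ft_force: [-0.2, 0.2, -2.3]
opening: 60.6
grip_force: 44.9
t3.07 shift [-0.03  0.02  2.52] az None closing line now 63.3 q6 35.8
```

View pics/s2c.png

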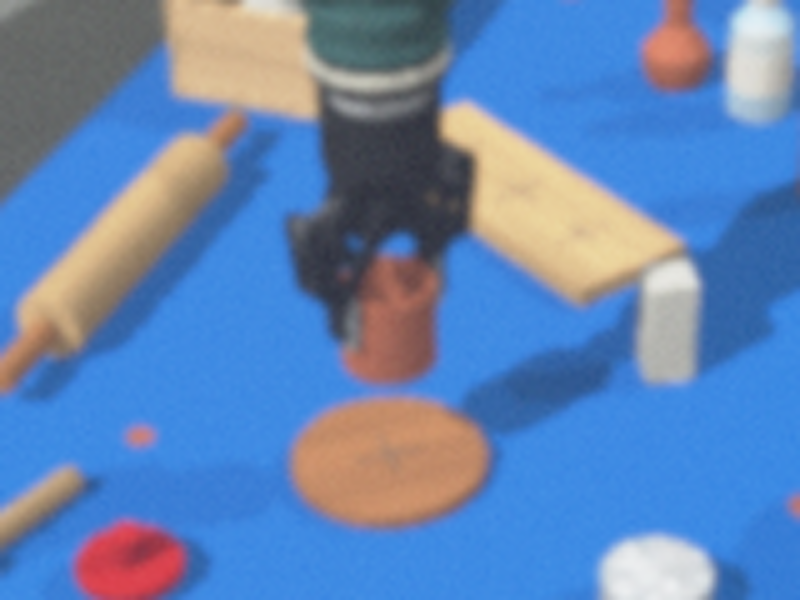

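The jar hangs upright at (395,325), over the bat cross at (391,458). Lowering it.

```bash
python3 -m jog '[{"ax":0,"ay":0,"az":0,"tx":0,"ty":0.02,"tz":0.8,"jaw":1},{"ax":0,"ay":0,"az":0,"tx":0,"ty":0.02,"tz":1.6,"jaw":1},{"ax":0,"ay":0,"az":0,"tx":-0.03,"ty":0.02,"tz":2.1,"jaw":1},{"ax":0,"ay":0,"az":0,"tx":-0.03,"ty":0.02,"tz":2.35,"jaw":1},{"ax":0,"ay":0,"az":0,"tx":-0.03,"ty":0.02,"tz":2.45,"jaw":1},{"ax":0,"ay":0,"az":0,"tx":-0.03,"ty":0.02,"tz":2.53,"jaw":1},{"ax":0,"ay":0,"az":0,"tx":-0.03,"ty":0.02,"tz":2.53,"jaw":1},{"ax":0,"ay":0,"az":0,"tx":-0.03,"ty":0.02,"tz":2.53,"jaw":1}]' 40
```

```text
t: 3.78
tcp_pos: [569.0, 172.3, 34.5]
eef_rot: [[-0.893, 0.45, 0.001], [0.45, 0.893, 0.0], [-0.001, 0.001, -1.0]]
ft_force: [0.8, -0.1, -1.6]
opening: 60.5
grip_force: 44.9
```

```bash
python3 -m jog '[{"ax":0,"ay":0,"az":0,"tx":0,"ty":0,"tz":0.02,"jaw":0.6},{"ax":0,"ay":0,"az":0,"tx":0,"ty":0,"tz":0.02,"jaw":0},{"ax":0,"ay":0,"az":0,"tx":0,"ty":0,"tz":0.02,"jaw":0},{"ax":0,"ay":0,"az":0,"tx":0,"ty":0,"tz":0.02,"jaw":0},{"ax":0,"ay":0,"az":0,"tx":0,"ty":0,"tz":0.02,"jaw":0},{"ax":0,"ay":0,"az":0,"tx":0,"ty":0,"tz":-1,"jaw":0},{"ax":0,"ay":0,"az":0,"tx":0,"ty":0,"tz":-2,"jaw":0},{"ax":0,"ay":0,"az":0,"tx":0,"ty":0,"tz":-3,"jaw":0},{"ax":0,"ay":0,"az":0,"tx":0,"ty":0,"tz":-3,"jaw":0},{"ax":0,"ay":0,"az":0,"tx":0,"ty":0,"tz":-3,"jaw":0}]' 40;  python3 - <<'E'
from h import *
to([577,417,90]); to([577,417,21])
E
```

```text
t: 4.62
tcp_pos: [569.4, 172.3, 125.1]
eef_rot: [[-0.893, 0.45, 0.003], [0.45, 0.893, 0.0], [-0.003, 0.002, -1.0]]
ft_force: [0.9, -0.3, -1.2]
opening: 85.2
grip_force: 0.0
t4.62 shift [3.45 7.4  1.17] az None closing line now 63.3 q6 35.7
t4.62 shift [3.46 7.39 3.47] az None closing line now 63.3 q6 35.7
```

```bash
python3 -m jog '[{"ax":0,"ay":0,"az":0,"tx":0.5,"ty":1,"tz":0,"jaw":0},{"ax":0,"ay":0,"az":0,"tx":1,"ty":2.2,"tz":0,"jaw":0},{"ax":0,"ay":0,"az":0,"tx":1.6,"ty":3.4,"tz":0,"jaw":0},{"ax":0,"ay":0,"az":0,"tx":2.2,"ty":4.6,"tz":0.5,"jaw":0.3},{"ax":0,"ay":0,"az":0,"tx":2.8,"ty":5.8,"tz":1,"jaw":0.3},{"ax":0,"ay":0,"az":0,"tx":3.45,"ty":7.4,"tz":1.17,"jaw":0.3},{"ax":0,"ay":0,"az":0,"tx":3.45,"ty":7.4,"tz":1.17,"jaw":0.3},{"ax":0,"ay":0,"az":0,"tx":3.45,"ty":7.4,"tz":1.17,"jaw":0.3},{"ax":0,"ay":0,"az":0,"tx":3.45,"ty":7.4,"tz":1.17,"jaw":0.3},{"ax":0,"ay":0,"az":0,"tx":3.45,"ty":7.4,"tz":1.17,"jaw":0.3},{"ax":0,"ay":0,"az":0,"tx":3.45,"ty":7.4,"tz":1.17,"jaw":0.3}]' 40;  python3 - <<'E'
from h import *
to([577,417,21])
a=cams.grab_frame("side"); b=cams.grab_frame("top")
s=cv2.resize(a[160:280,220:340],None,fx=4,fy=4,interpolation=2)
t=cv2.resize(b[150:230,250:330],None,fx=4,fy=4,interpolation=2)
t=cv2.copyMakeBorder(t,0,160,0,0,0)
cv2.imwrite("pics/m3.png",np.hstack([s,t]))
E
```

```text
t: 5.53
tcp_pos: [576.0, 415.7, 88.4]
eef_rot: [[-0.892, 0.451, -0.0], [0.451, 0.892, -0.0], [0.0, -0.0, -1.0]]
ft_force: [0.1, -0.1, 0.6]
opening: 60.0
grip_force: 0.0
t5.53 shift [-0.01  0.05  2.25] az None closing line now 63.2 q6 56.1
```

View pics/m3.png

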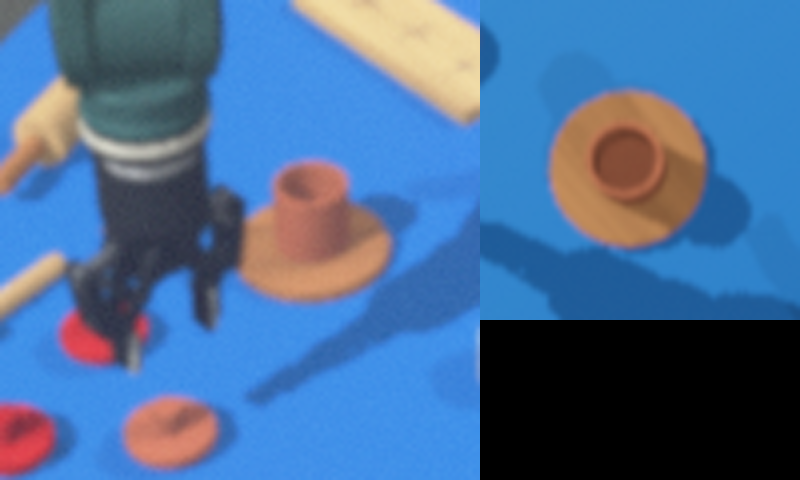

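The jar stands on the bat with its rim at (627,161) in the top crop and (311,184) in the side crop. The fingers are above the terracotta lid, which is at (170,430).

Run:
```python
from h import *
print("jar",at("top",286.4,189.9,72),at("side",297.6,205.6,72),"lid side",at("side",220+170.5/4-.5,160+428/4-.5,18))
print("bat side",at("side",298.2,221.6,12))
```

```text
jar [565.46025657 167.96777358] [566.49716284 174.04309566] lid side [579.13723103 418.99481255]
bat side [564.0084427  180.00079711]
```

```bash
python3 -m jog '[{"ax":0,"ay":0,"az":0,"tx":0,"ty":0.03,"tz":0.8,"jaw":0.3},{"ax":0,"ay":0,"az":0,"tx":0,"ty":0.03,"tz":1.5,"jaw":0.3},{"ax":0,"ay":0,"az":0,"tx":0,"ty":0.03,"tz":2,"jaw":0.3},{"ax":0,"ay":0,"az":0,"tx":0,"ty":0.03,"tz":2.2,"jaw":0.3},{"ax":0,"ay":0,"az":0,"tx":0,"ty":0.03,"tz":2.2,"jaw":0.5},{"ax":0,"ay":0,"az":0,"tx":0,"ty":0.03,"tz":2.2,"jaw":0.8},{"ax":0,"ay":0,"az":0,"tx":0,"ty":0.03,"tz":2.2,"jaw":1},{"ax":0,"ay":0,"az":0,"tx":0,"ty":0.03,"tz":2.2,"jaw":1},{"ax":0,"ay":0,"az":0,"tx":0,"ty":0.03,"tz":2.2,"jaw":1},{"ax":0,"ay":0,"az":0,"tx":0,"ty":0.03,"tz":2.2,"jaw":1},{"ax":0,"ay":0,"az":0,"tx":0,"ty":0.03,"tz":2.2,"jaw":1}]' 40
```

```text
t: 6.55
tcp_pos: [577.1, 418.0, 24.0]
eef_rot: [[-0.893, 0.45, 0.002], [0.45, 0.893, 0.001], [-0.002, 0.002, -1.0]]
ft_force: [-0.7, -1.9, 6.5]
opening: 20.4
grip_force: 39.2
```

Run:
```python
from h import *
out=[]
for n,x0,y0 in (("top",262,165),("side",272,185)):
    im=np.mean([cams.grab_frame(n).astype(float) for _ in range(3)],0).astype(np.uint8)
    s=8
    c=cv2.resize(im[y0:y0+50,x0:x0+50],None,fx=s,fy=s,interpolation=2)
    for (x,y,z,r,col) in ((568,173,12,65,(0,0,0)),(569,172.3,72,31,(255,255,255)),(569,172.3,72,26,(0,255,255))):
        p=[((proj(n,[x+r*np.cos(a),y+r*np.sin(a),z])-np.array([x0,y0])+.5)*s) for a in np.arange(0,6.3,.1)]
        cv2.polylines(c,[np.int32(p)],1,col,1)
    out.append(c)
cv2.imwrite("pics/m4.png",np.hstack(out))
```

```text
(no output)
```

View pics/m4.png

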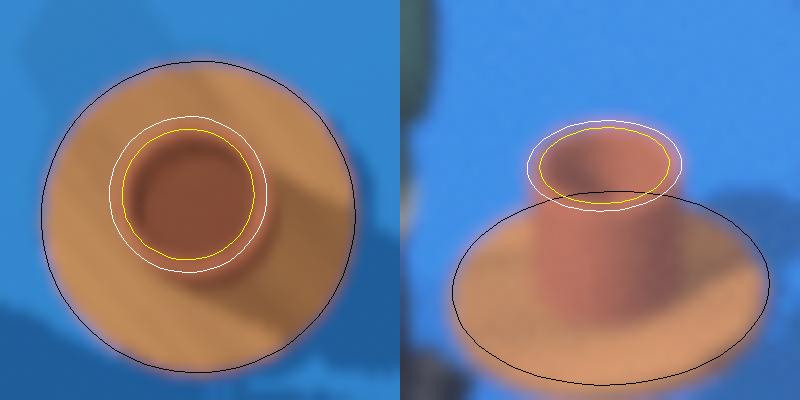

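Overlay: the jar's mouth sits within about 2 mm of the pose from the gripper's kinematics. I take the jar at about (568.7,171.8). Lifting the lid and carrying it over.

```bash
python3 - <<'E'
from h import *
to([567.5,172.4,125])
E
python3 -m jog '[{"ax":0,"ay":0,"az":0,"tx":0,"ty":0,"tz":-1,"jaw":1},{"ax":0,"ay":0,"az":0,"tx":0,"ty":0,"tz":-2,"jaw":1},{"ax":0,"ay":0,"az":0,"tx":0,"ty":0,"tz":-3,"jaw":1},{"ax":0,"ay":0,"az":0,"tx":0,"ty":0,"tz":-3.5,"jaw":1},{"ax":0,"ay":0,"az":0,"tx":-0.7,"ty":-1.4,"tz":-3.5,"jaw":1},{"ax":0,"ay":0,"az":0,"tx":-1.2,"ty":-2.5,"tz":-3.5,"jaw":1},{"ax":0,"ay":0,"az":0,"tx":-1.7,"ty":-3.6,"tz":-3.5,"jaw":1},{"ax":0,"ay":0,"az":0,"tx":-2.2,"ty":-4.7,"tz":-3.5,"jaw":1},{"ax":0,"ay":0,"az":0,"tx":-2.7,"ty":-5.8,"tz":-3.5,"jaw":1},{"ax":0,"ay":0,"az":0,"tx":-3.1,"ty":-6.7,"tz":-3.5,"jaw":1},{"ax":0,"ay":0,"az":0,"tx":-3.4,"ty":-7.3,"tz":-3.5,"jaw":1},{"ax":0,"ay":0,"az":0,"tx":-3.4,"ty":-7.4,"tz":-3.5,"jaw":1},{"ax":0,"ay":0,"az":0,"tx":-3.4,"ty":-7.4,"tz":-3.5,"jaw":1},{"ax":0,"ay":0,"az":0,"tx":-3.4,"ty":-7.4,"tz":-3.5,"jaw":1},{"ax":0,"ay":0,"az":0,"tx":-3.4,"ty":-7.4,"tz":-3.5,"jaw":1}]' 40
python3 - <<'E'
from h import *
to([567.5,172.4,88])
a=cams.grab_frame("side")
cr("pics/s5.png",a,260,160,80,75,8)
E
```

```text
t6.85 shift [-3.4  -7.45 -3.37] az None closing line now 63.2 q6 56.1
t: 8.1
tcp_pos: [567.6, 174.5, 127.7]
eef_rot: [[-0.893, 0.449, 0.0], [0.449, 0.893, 0.0], [-0.0, 0.0, -1.0]]
ft_force: [-0.1, 0.5, -0.8]
opening: 19.9
grip_force: 39.5
t8.10 shift [-0.03 -0.07  1.32] az None closing line now 63.3 q6 35.9
```

View pics/s5.png

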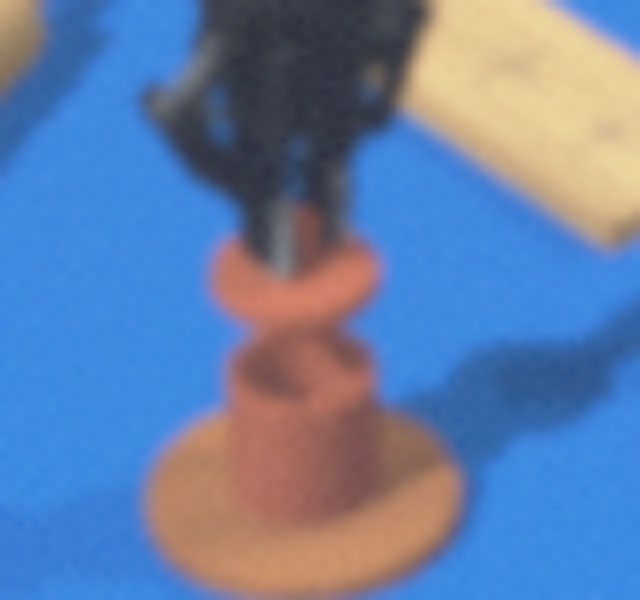

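The lid is held level above the jar. Flange edges are at x=212 and 382 (centre 297), and the jar rim runs 230–377 (centre 303.5). Now checking these against the projection.

Run:
```python
from h import *
f=lambda X,Y:(260+(X+.5)/8-.5,160+(Y+.5)/8-.5)
g=lambda P:((np.array(proj("side",P))-[260,160]+.5)*8).round(0)
for n,P in (("jar est",[568.7,171.8,72]),("lid est",[568.2,174,116.7]),("flange mid +5x",[573.2,174,116.7]),("+5y",[568.2,179,116.7])): print(n,g(P))
```

```text
jar est [302. 365.]
lid est [297. 276.]
flange mid +5x [286. 274.]
+5y [292. 283.]
```

Both match the estimates. Lowering gently.

```bash
python3 -m jog '[{"ax":0,"ay":0,"az":0,"tx":-0.02,"ty":-0.05,"tz":0.4,"jaw":1},{"ax":0,"ay":0,"az":0,"tx":-0.02,"ty":-0.07,"tz":0.8,"jaw":1},{"ax":0,"ay":0,"az":0,"tx":-0.02,"ty":-0.07,"tz":1,"jaw":1},{"ax":0,"ay":0,"az":0,"tx":-0.02,"ty":-0.07,"tz":1.1,"jaw":1},{"ax":0,"ay":0,"az":0,"tx":-0.02,"ty":-0.07,"tz":1.17,"jaw":1},{"ax":0,"ay":0,"az":0,"tx":-0.02,"ty":-0.07,"tz":1.22,"jaw":1},{"ax":0,"ay":0,"az":0,"tx":-0.02,"ty":-0.07,"tz":1.22,"jaw":1},{"ax":0,"ay":0,"az":0,"tx":-0.02,"ty":-0.07,"tz":1.22,"jaw":1}]' 40
```

```text
t: 8.82
tcp_pos: [567.3, 171.5, 91.2]
eef_rot: [[-0.893, 0.45, 0.001], [0.45, 0.893, 0.0], [-0.0, 0.0, -1.0]]
ft_force: [-0.4, -1.0, 0.2]
opening: 20.5
grip_force: 39.5
```

Boss is in the mouth with no contact force. Down another 3 mm.

```bash
python3 -m jog '[{"ax":0,"ay":0,"az":0,"tx":0,"ty":0,"tz":0.05,"jaw":1},{"ax":0,"ay":0,"az":0,"tx":0,"ty":0,"tz":0.1,"jaw":1},{"ax":0,"ay":0,"az":0,"tx":0,"ty":0,"tz":0.1,"jaw":1},{"ax":0,"ay":0,"az":0,"tx":0,"ty":0,"tz":0.1,"jaw":1}]' 40
```

```text
t: 9.15
tcp_pos: [567.3, 171.5, 88.1]
eef_rot: [[-0.893, 0.45, 0.001], [0.45, 0.893, 0.0], [-0.0, 0.0, -1.0]]
ft_force: [0.3, 0.1, 1.6]
opening: 20.3
grip_force: 39.7
```

```bash
python3 -m jog '[{"ax":0,"ay":0,"az":0,"tx":0,"ty":0,"tz":0,"jaw":0.6},{"ax":0,"ay":0,"az":0,"tx":0,"ty":0,"tz":0,"jaw":0.4},{"ax":0,"ay":0,"az":0,"tx":0,"ty":0,"tz":0,"jaw":0.4},{"ax":0,"ay":0,"az":0,"tx":0,"ty":0,"tz":0,"jaw":0.4},{"ax":0,"ay":0,"az":0,"tx":0,"ty":0,"tz":-0.5,"jaw":0.4},{"ax":0,"ay":0,"az":0,"tx":0,"ty":0,"tz":-1.5,"jaw":0.4},{"ax":0,"ay":0,"az":0,"tx":0,"ty":0,"tz":-2.5,"jaw":0.4},{"ax":0,"ay":0,"az":0,"tx":0,"ty":0,"tz":-3.3,"jaw":0.4},{"ax":0,"ay":0,"az":0,"tx":0,"ty":0,"tz":-3.5,"jaw":0.4},{"ax":0,"ay":0,"az":0,"tx":0,"ty":0,"tz":-3.5,"jaw":0.4}]' 40;  python3 - <<'E'
from h import *
to([380,-264,180],58)
a=cams.grab_frame("side")
cr("pics/s6.png",a,260,150,110,85,7)
E
```

```text
t: 9.98
tcp_pos: [568.0, 171.6, 194.5]
eef_rot: [[-0.893, 0.45, 0.003], [0.45, 0.893, 0.0], [-0.003, 0.002, -1.0]]
ft_force: [0.2, -0.1, -0.5]
opening: 51.2
grip_force: 0.0
t9.98 shift [ -0.94 -15.79   0.46] az 5.2565770495153 closing line now 63.3 q6 35.7
```

View pics/s6.png

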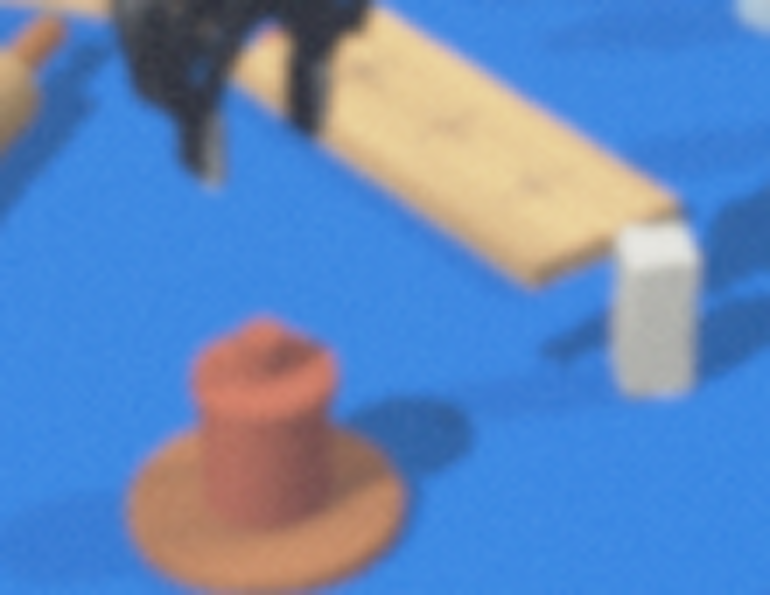

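The lid is seated: flange at (265,380) on the jar, level and centred. Now the beaker.

```bash
python3 -m jog '[{"ax":0,"ay":0,"az":0,"tx":-0.1,"ty":-1.2,"tz":0,"jaw":0},{"ax":0,"ay":0,"az":1,"tx":-0.15,"ty":-2.5,"tz":0,"jaw":0},{"ax":0,"ay":0,"az":2,"tx":-0.2,"ty":-3.8,"tz":0,"jaw":0},{"ax":0,"ay":0,"az":3,"tx":-0.3,"ty":-5.1,"tz":0,"jaw":0},{"ax":0,"ay":0,"az":4,"tx":-0.4,"ty":-6.4,"tz":0.2,"jaw":0},{"ax":0,"ay":0,"az":5,"tx":-0.5,"ty":-7.7,"tz":0.3,"jaw":0},{"ax":0,"ay":0,"az":5,"tx":-0.6,"ty":-9,"tz":0.4,"jaw":0},{"ax":0,"ay":0,"az":5,"tx":-0.7,"ty":-10.3,"tz":0.4,"jaw":0},{"ax":0,"ay":0,"az":5,"tx":-0.8,"ty":-11.6,"tz":0.4,"jaw":0},{"ax":0,"ay":0,"az":5,"tx":-0.9,"ty":-12.9,"tz":0.4,"jaw":0},{"ax":0,"ay":0,"az":5,"tx":-0.94,"ty":-14.2,"tz":0.4,"jaw":0},{"ax":0,"ay":0,"az":5,"tx":-0.94,"ty":-15.2,"tz":0.4,"jaw":0},{"ax":0,"ay":0,"az":5,"tx":-0.94,"ty":-15.79,"tz":0.4,"jaw":0},{"ax":0,"ay":0,"az":5,"tx":-0.94,"ty":-15.79,"tz":0.4,"jaw":0},{"ax":0,"ay":0,"az":5,"tx":-0.94,"ty":-15.79,"tz":0.4,"jaw":0},{"ax":0,"ay":0,"az":5,"tx":-0.94,"ty":-15.79,"tz":0.4,"jaw":0},{"ax":0,"ay":0,"az":5,"tx":-0.94,"ty":-15.79,"tz":0.4,"jaw":0},{"ax":0,"ay":0,"az":5,"tx":-0.94,"ty":-15.79,"tz":0.4,"jaw":0}]' 40;  python3 - <<'E'
from h import *
to([380,-264,50],58)
b=cams.grab_frame("side")
cr("pics/s7.png",b,320,60,130,100,6)
print([((np.array(proj("side",p))-[320,60]+.5)*6).round() for p in ([380,-264,105],[380,-264,0],[542,-395.4,90],[464,-371,113])])
E
```

```text
t: 11.53
tcp_pos: [379.4, -263.4, 180.6]
eef_rot: [[-0.851, 0.525, -0.0], [0.525, 0.851, 0.0], [0.0, 0.0, -1.0]]
ft_force: [-0.2, -0.0, 0.3]
opening: 85.3
grip_force: 0.0
t11.53 shift [-0.03 -0.01  4.35] az 0.33677531595023424 closing line now 58.3 q6 -13.2
[array([408., 506.]), array([396., 649.]), array([220., 399.]), array([323., 401.])]
```

View pics/s7.png

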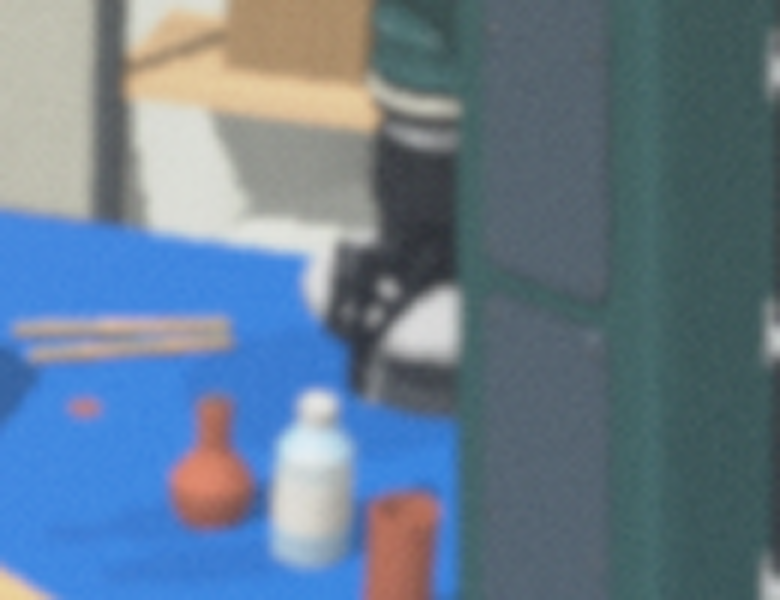

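The side view predicts the beaker rim at (408,506) and it is seen at (403,503). The vase and bottle show the same small offset. Going down on the beaker.

```bash
python3 -m jog '[{"ax":0,"ay":0,"az":0,"tx":0,"ty":0,"tz":1,"jaw":0},{"ax":0,"ay":0,"az":0,"tx":0,"ty":0,"tz":2,"jaw":0},{"ax":0,"ay":0,"az":0,"tx":0,"ty":0,"tz":3,"jaw":0},{"ax":0,"ay":0,"az":0,"tx":0,"ty":0,"tz":4,"jaw":0},{"ax":0,"ay":0,"az":0,"tx":0,"ty":0,"tz":4.35,"jaw":0},{"ax":0,"ay":0,"az":0,"tx":0,"ty":0,"tz":4.35,"jaw":0.3},{"ax":0,"ay":0,"az":0,"tx":0,"ty":0,"tz":4.35,"jaw":0.6},{"ax":0,"ay":0,"az":0,"tx":0,"ty":0,"tz":4.35,"jaw":0.8},{"ax":0,"ay":0,"az":0,"tx":0,"ty":0,"tz":4.35,"jaw":1},{"ax":0,"ay":0,"az":0,"tx":0,"ty":0,"tz":4.35,"jaw":1},{"ax":0,"ay":0,"az":0,"tx":0,"ty":0,"tz":4.35,"jaw":1},{"ax":0,"ay":0,"az":0,"tx":0,"ty":0,"tz":4.35,"jaw":1},{"ax":0,"ay":0,"az":0,"tx":0,"ty":0,"tz":4.35,"jaw":1}]' 40;  python3 - <<'E'
from h import *
to([662,-202,130],58)
E
```

```text
t: 12.67
tcp_pos: [379.9, -264.9, 51.5]
eef_rot: [[-0.85, 0.526, 0.002], [0.526, 0.85, -0.002], [-0.003, -0.0, -1.0]]
ft_force: [0.8, 1.3, 8.0]
opening: 43.1
grip_force: 40.1
t12.67 shift [-6.9   6.73 -2.6 ] az 0.26228094592745776 closing line now 58.3 q6 -13.3
```

```bash
python3 -m jog '[{"ax":0,"ay":0,"az":0,"tx":0,"ty":0,"tz":-1,"jaw":1},{"ax":0,"ay":0,"az":0,"tx":0,"ty":0,"tz":-2,"jaw":1},{"ax":0,"ay":0,"az":0,"tx":-0.7,"ty":0.7,"tz":-2.6,"jaw":1},{"ax":0,"ay":0,"az":0,"tx":-1.4,"ty":1.4,"tz":-2.6,"jaw":1},{"ax":0,"ay":0,"az":0,"tx":-2.2,"ty":2.1,"tz":-2.6,"jaw":1},{"ax":0,"ay":0,"az":0,"tx":-3,"ty":2.9,"tz":-2.6,"jaw":1},{"ax":0,"ay":0,"az":0,"tx":-3.8,"ty":3.7,"tz":-2.6,"jaw":1},{"ax":0,"ay":0,"az":0,"tx":-4.6,"ty":4.5,"tz":-2.6,"jaw":1},{"ax":0,"ay":0,"az":0,"tx":-5.4,"ty":5.3,"tz":-2.6,"jaw":1},{"ax":0,"ay":0,"az":0,"tx":-6.1,"ty":6,"tz":-2.6,"jaw":1},{"ax":0,"ay":0,"az":0,"tx":-6.6,"ty":6.5,"tz":-2.6,"jaw":1},{"ax":0,"ay":0,"az":0,"tx":-6.9,"ty":6.73,"tz":-2.6,"jaw":1},{"ax":0,"ay":0,"az":0,"tx":-6.9,"ty":6.73,"tz":-2.6,"jaw":1},{"ax":0,"ay":0,"az":0,"tx":-6.9,"ty":6.73,"tz":-2.6,"jaw":1},{"ax":0,"ay":0,"az":0,"tx":-6.9,"ty":6.73,"tz":-2.6,"jaw":1},{"ax":0,"ay":0,"az":0,"tx":-6.9,"ty":6.73,"tz":-2.6,"jaw":1}]' 40;  python3 - <<'E'
from h import *
to([662,-202,68],58)
E
```

```text
t: 14.0
tcp_pos: [660.5, -201.8, 128.8]
eef_rot: [[-0.85, 0.527, -0.0], [0.527, 0.85, -0.0], [-0.0, -0.0, -1.0]]
ft_force: [-0.4, -0.1, -1.2]
opening: 43.0
grip_force: 40.7
t14.00 shift [-0.04  0.02  2.03] az 0.21860515469201403 closing line now 58.2 q6 8.0
```

```bash
python3 -m jog '[{"ax":0,"ay":0,"az":0,"tx":-0.02,"ty":0,"tz":0.7,"jaw":1},{"ax":0,"ay":0,"az":0,"tx":-0.04,"ty":0,"tz":1.4,"jaw":1},{"ax":0,"ay":0,"az":0,"tx":-0.04,"ty":0,"tz":1.8,"jaw":1},{"ax":0,"ay":0,"az":0,"tx":-0.04,"ty":0,"tz":1.95,"jaw":1},{"ax":0,"ay":0,"az":0,"tx":-0.04,"ty":0,"tz":2.03,"jaw":1},{"ax":0,"ay":0,"az":0,"tx":-0.04,"ty":0,"tz":2.03,"jaw":1},{"ax":0,"ay":0,"az":0,"tx":-0.04,"ty":0,"tz":2.03,"jaw":1},{"ax":0,"ay":0,"az":0,"tx":-0.04,"ty":0,"tz":2.03,"jaw":1}]' 40
```

```text
t: 14.67
tcp_pos: [662.7, -202.4, 68.4]
eef_rot: [[-0.85, 0.526, 0.001], [0.526, 0.85, -0.001], [-0.001, 0.0, -1.0]]
ft_force: [1.2, 0.9, -1.8]
opening: 43.0
grip_force: 39.6
```

Nearly down, with 0.9 mm to go. Lower the rest, release and rise.

```bash
python3 -m jog '[{"ax":0,"ay":0,"az":0,"tx":0,"ty":0,"tz":0.03,"jaw":1},{"ax":0,"ay":0,"az":0,"tx":0,"ty":0,"tz":0.03,"jaw":1},{"ax":0,"ay":0,"az":0,"tx":0,"ty":0,"tz":0.03,"jaw":0.4},{"ax":0,"ay":0,"az":0,"tx":0,"ty":0,"tz":0.03,"jaw":0},{"ax":0,"ay":0,"az":0,"tx":0,"ty":0,"tz":0.03,"jaw":0},{"ax":0,"ay":0,"az":0,"tx":0,"ty":0,"tz":0.03,"jaw":0},{"ax":0,"ay":0,"az":0,"tx":0,"ty":0,"tz":-1,"jaw":0},{"ax":0,"ay":0,"az":0,"tx":0,"ty":0,"tz":-2,"jaw":0},{"ax":0,"ay":0,"az":0,"tx":0,"ty":0,"tz":-3,"jaw":0},{"ax":0,"ay":0,"az":0,"tx":0,"ty":0,"tz":-4,"jaw":0},{"ax":0,"ay":0,"az":0,"tx":0,"ty":0,"tz":-4,"jaw":0},{"ax":0,"ay":0,"az":0,"tx":0,"ty":0,"tz":-4,"jaw":0}]' 40;  python3 - <<'E'
from h import *
to([430,3.5,150],32); to([430,3.5,35])
E
```

```text
t: 15.67
tcp_pos: [663.1, -202.4, 189.0]
eef_rot: [[-0.85, 0.526, 0.003], [0.526, 0.85, -0.001], [-0.003, 0.0, -1.0]]
ft_force: [-0.1, 0.4, 0.1]
opening: 85.6
grip_force: 0.0
t15.67 shift [10.22  1.75  1.27] az 26.257454350738094 closing line now 58.3 q6 8.0
t15.67 shift [10.24  1.75  5.1 ] az None closing line now 58.3 q6 8.0
```

```bash
python3 -m jog '[{"ax":0,"ay":0,"az":0,"tx":0.9,"ty":0.2,"tz":0,"jaw":0},{"ax":0,"ay":0,"az":3,"tx":1.9,"ty":0.3,"tz":0,"jaw":0},{"ax":0,"ay":0,"az":6,"tx":2.9,"ty":0.5,"tz":0.2,"jaw":0},{"ax":0,"ay":0,"az":9,"tx":3.9,"ty":0.7,"tz":0.4,"jaw":0},{"ax":0,"ay":0,"az":12,"tx":4.9,"ty":0.9,"tz":0.6,"jaw":0},{"ax":0,"ay":0,"az":15,"tx":5.9,"ty":1.1,"tz":0.8,"jaw":0},{"ax":0,"ay":0,"az":18,"tx":6.9,"ty":1.2,"tz":1,"jaw":0},{"ax":0,"ay":0,"az":21,"tx":7.9,"ty":1.4,"tz":1.27,"jaw":0},{"ax":0,"ay":0,"az":24,"tx":8.9,"ty":1.6,"tz":1.27,"jaw":0},{"ax":0,"ay":0,"az":26,"tx":9.7,"ty":1.7,"tz":1.27,"jaw":0},{"ax":0,"ay":0,"az":26,"tx":10.22,"ty":1.75,"tz":1.27,"jaw":0},{"ax":0,"ay":0,"az":26,"tx":10.22,"ty":1.75,"tz":1.27,"jaw":0},{"ax":0,"ay":0,"az":26,"tx":10.22,"ty":1.75,"tz":1.27,"jaw":0},{"ax":0,"ay":0,"az":26,"tx":10.22,"ty":1.75,"tz":1.27,"jaw":0},{"ax":0,"ay":0,"az":26,"tx":10.22,"ty":1.75,"tz":1.27,"jaw":0}]' 40;  python3 - <<'E'
from h import *
to([430,3.5,35],32)
b=cams.grab_frame("top"); a=cams.grab_frame("side")
t=cv2.resize(b[130:230,340:440],None,fx=4,fy=4,interpolation=2)
s=cv2.resize(a[120:220,290:390],None,fx=4,fy=4,interpolation=2)
cv2.imwrite("pics/m8.png",np.hstack([t,s]))
E
```

```text
t: 16.92
tcp_pos: [429.9, 3.3, 149.0]
eef_rot: [[-0.533, 0.846, -0.0], [0.846, 0.533, -0.0], [0.0, -0.0, -1.0]]
ft_force: [-0.0, -0.6, -0.2]
opening: 85.7
grip_force: 0.0
t16.92 shift [0.   0.01 3.8 ] az 0.22621997932367321 closing line now 32.2 q6 47.3
```

View pics/m8.png

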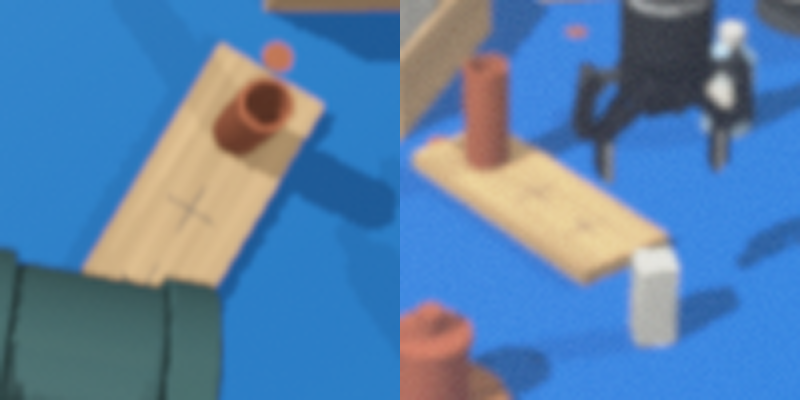

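The beaker stands on the board with its rim at (267,106) in the top crop. The fingers straddle the prop: tips at x=605 and 718, prop at 655.

```bash
python3 -m jog '[{"ax":0,"ay":0,"az":0,"tx":0,"ty":0,"tz":1,"jaw":0},{"ax":0,"ay":0,"az":0,"tx":0,"ty":0,"tz":2,"jaw":0},{"ax":0,"ay":0,"az":0,"tx":0,"ty":0,"tz":3,"jaw":0},{"ax":0,"ay":0,"az":0,"tx":0,"ty":0,"tz":3.8,"jaw":0},{"ax":0,"ay":0,"az":0,"tx":0,"ty":0,"tz":3.8,"jaw":0},{"ax":0,"ay":0,"az":0,"tx":0,"ty":0,"tz":3.8,"jaw":0.3},{"ax":0,"ay":0,"az":0,"tx":0,"ty":0,"tz":3.8,"jaw":0.6},{"ax":0,"ay":0,"az":0,"tx":0,"ty":0,"tz":3.8,"jaw":0.8},{"ax":0,"ay":0,"az":0,"tx":0,"ty":0,"tz":3.8,"jaw":1},{"ax":0,"ay":0,"az":0,"tx":0,"ty":0,"tz":3.8,"jaw":1},{"ax":0,"ay":0,"az":0,"tx":0,"ty":0,"tz":3.8,"jaw":1},{"ax":0,"ay":0,"az":0,"tx":0,"ty":0,"tz":3.8,"jaw":1},{"ax":0,"ay":0,"az":0,"tx":0,"ty":0,"tz":3.8,"jaw":1}]' 40;  python3 - <<'E'
from h import *
print("beaker",at("top",406.4,156.1,121))
to([597,-162,110],58)
E
```

```text
t: 18.1
tcp_pos: [430.3, 3.6, 36.5]
eef_rot: [[-0.534, 0.846, 0.002], [0.846, 0.534, -0.001], [-0.002, 0.002, -1.0]]
ft_force: [-0.9, -1.1, 10.6]
opening: 33.4
grip_force: 42.3
beaker [ 659.82096452 -202.68479995]
t18.10 shift [-7.64  1.76 -2.43] az -25.74367231382712 closing line now 32.3 q6 47.4
```

```bash
python3 -m jog '[{"ax":0,"ay":0,"az":0,"tx":0,"ty":0,"tz":-1,"jaw":1},{"ax":0,"ay":0,"az":0,"tx":0,"ty":0,"tz":-2,"jaw":1},{"ax":0,"ay":0,"az":-3,"tx":-0.7,"ty":0.2,"tz":-2.43,"jaw":1},{"ax":0,"ay":0,"az":-6,"tx":-1.6,"ty":0.4,"tz":-2.43,"jaw":1},{"ax":0,"ay":0,"az":-9,"tx":-2.5,"ty":0.6,"tz":-2.43,"jaw":1},{"ax":0,"ay":0,"az":-12,"tx":-3.4,"ty":0.8,"tz":-2.43,"jaw":1},{"ax":0,"ay":0,"az":-15,"tx":-4.3,"ty":1,"tz":-2.43,"jaw":1},{"ax":0,"ay":0,"az":-18,"tx":-5.2,"ty":1.2,"tz":-2.43,"jaw":1},{"ax":0,"ay":0,"az":-21,"tx":-6.1,"ty":1.4,"tz":-2.43,"jaw":1},{"ax":0,"ay":0,"az":-24,"tx":-6.9,"ty":1.6,"tz":-2.43,"jaw":1},{"ax":0,"ay":0,"az":-25.7,"tx":-7.4,"ty":1.7,"tz":-2.43,"jaw":1},{"ax":0,"ay":0,"az":-25.7,"tx":-7.64,"ty":1.76,"tz":-2.43,"jaw":1},{"ax":0,"ay":0,"az":-25.7,"tx":-7.64,"ty":1.76,"tz":-2.43,"jaw":1},{"ax":0,"ay":0,"az":-25.7,"tx":-7.64,"ty":1.76,"tz":-2.43,"jaw":1},{"ax":0,"ay":0,"az":-25.7,"tx":-7.64,"ty":1.76,"tz":-2.43,"jaw":1}]' 40;  python3 - <<'E'
from h import *
to([597,-162,53],58)
E
```

```text
t: 19.35
tcp_pos: [595.5, -161.0, 108.5]
eef_rot: [[-0.847, 0.531, -0.0], [0.531, 0.847, 0.0], [0.0, 0.0, -1.0]]
ft_force: [-0.1, 0.5, -1.3]
opening: 33.8
grip_force: 41.3
t19.35 shift [-0.06 -0.    1.85] az -0.06397958795211878 closing line now 57.9 q6 9.4
```

```bash
python3 -m jog '[{"ax":0,"ay":0,"az":0,"tx":-0.04,"ty":0,"tz":0.7,"jaw":1},{"ax":0,"ay":0,"az":0,"tx":-0.04,"ty":0,"tz":1.3,"jaw":1},{"ax":0,"ay":0,"az":0,"tx":-0.04,"ty":0,"tz":1.65,"jaw":1},{"ax":0,"ay":0,"az":0,"tx":-0.04,"ty":0,"tz":1.8,"jaw":1},{"ax":0,"ay":0,"az":0,"tx":-0.04,"ty":0,"tz":1.87,"jaw":1},{"ax":0,"ay":0,"az":0,"tx":-0.04,"ty":0,"tz":1.87,"jaw":1},{"ax":0,"ay":0,"az":0,"tx":-0.04,"ty":0,"tz":1.87,"jaw":1}]' 40
```

```text
t: 19.93
tcp_pos: [597.5, -162.3, 53.0]
eef_rot: [[-0.848, 0.531, 0.001], [0.531, 0.848, -0.0], [-0.001, 0.0, -1.0]]
ft_force: [0.1, -0.2, -1.3]
opening: 33.7
grip_force: 41.1
```

```bash
python3 -m jog '[{"ax":0,"ay":0,"az":0,"tx":0,"ty":0,"tz":0.02,"jaw":1},{"ax":0,"ay":0,"az":0,"tx":0,"ty":0,"tz":0.02,"jaw":0.6},{"ax":0,"ay":0,"az":0,"tx":0,"ty":0,"tz":0.02,"jaw":0.3},{"ax":0,"ay":0,"az":0,"tx":0,"ty":0,"tz":0.02,"jaw":0.3},{"ax":0,"ay":0,"az":0,"tx":0,"ty":0,"tz":0.02,"jaw":0.3},{"ax":0,"ay":0,"az":0,"tx":0,"ty":0,"tz":0.02,"jaw":0.3},{"ax":0,"ay":0,"az":0,"tx":0,"ty":0,"tz":-1,"jaw":0.3},{"ax":0,"ay":0,"az":0,"tx":0,"ty":0,"tz":-2,"jaw":0.3},{"ax":0,"ay":0,"az":0,"tx":0,"ty":0,"tz":-3,"jaw":0.3},{"ax":0,"ay":0,"az":0,"tx":0,"ty":0,"tz":-4,"jaw":0.3},{"ax":0,"ay":0,"az":0,"tx":0,"ty":0,"tz":-4,"jaw":0.3},{"ax":0,"ay":0,"az":0,"tx":0,"ty":0,"tz":-4,"jaw":0.3}]' 40;  python3 - <<'E'
from h import *
to([542,-395,160],73)
E
```

```text
t: 20.93
tcp_pos: [598.1, -162.8, 173.6]
eef_rot: [[-0.848, 0.531, 0.003], [0.531, 0.848, -0.001], [-0.003, 0.0, -1.0]]
ft_force: [0.2, 0.3, -1.0]
opening: 59.7
grip_force: 0.0
t20.93 shift [-2.52 -7.55  0.46] az -15.048512597241 closing line now 58.0 q6 9.3
```

```bash
python3 -m jog '[{"ax":0,"ay":0,"az":-2,"tx":-0.3,"ty":-0.9,"tz":0,"jaw":0.3},{"ax":0,"ay":0,"az":-4,"tx":-0.6,"ty":-1.9,"tz":0,"jaw":0.3},{"ax":0,"ay":0,"az":-6,"tx":-1,"ty":-3,"tz":0,"jaw":0.3},{"ax":0,"ay":0,"az":-8,"tx":-1.4,"ty":-4.1,"tz":0,"jaw":0.3},{"ax":0,"ay":0,"az":-10,"tx":-1.7,"ty":-5.2,"tz":0,"jaw":0.3},{"ax":0,"ay":0,"az":-12,"tx":-2.1,"ty":-6.3,"tz":0.3,"jaw":0.3},{"ax":0,"ay":0,"az":-15,"tx":-2.4,"ty":-7.2,"tz":0.4,"jaw":0.3},{"ax":0,"ay":0,"az":-15,"tx":-2.52,"ty":-7.55,"tz":0.4,"jaw":0.3},{"ax":0,"ay":0,"az":-15,"tx":-2.52,"ty":-7.55,"tz":0.4,"jaw":0.3},{"ax":0,"ay":0,"az":-15,"tx":-2.52,"ty":-7.55,"tz":0.4,"jaw":0.3},{"ax":0,"ay":0,"az":-15,"tx":-2.52,"ty":-7.55,"tz":0.4,"jaw":0.3}]' 40;  python3 - <<'E'
from h import *
to([542,-395,58],73)
b=cams.grab_frame("top"); a=cams.grab_frame("side")
t=cv2.resize(b[130:230,340:440],None,fx=4,fy=4,interpolation=2)
s=cv2.resize(a[80:180,310:410],None,fx=4,fy=4,interpolation=2)
cv2.imwrite("pics/m9.png",np.hstack([t,s]))
E
```

```text
t: 21.85
tcp_pos: [541.4, -393.3, 159.9]
eef_rot: [[-0.956, 0.293, -0.0], [0.293, 0.956, 0.001], [0.001, 0.001, -1.0]]
ft_force: [0.2, 0.9, 0.8]
opening: 59.9
grip_force: 0.0
t21.85 shift [-0.04 -0.05  3.4 ] az -0.04210985821822533 closing line now 73.0 q6 -25.9
```

View pics/m9.png

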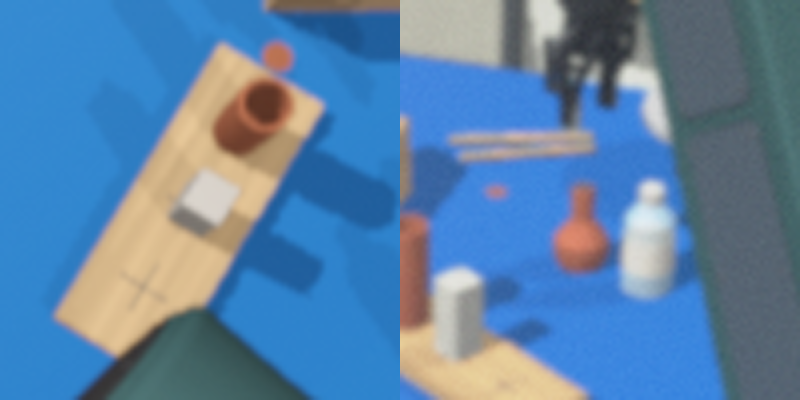

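The prop stands in the middle of the board, top at (211,193) in the top crop. The vase mouth at (583,188) lies between the fingertips at (570,120) and (607,100), and the bottle at (650,240) is clear. Going down on the neck.

```bash
python3 -m jog '[{"ax":0,"ay":0,"az":0,"tx":0,"ty":-0.03,"tz":1,"jaw":0.3},{"ax":0,"ay":0,"az":0,"tx":0,"ty":-0.03,"tz":2,"jaw":0.3},{"ax":0,"ay":0,"az":0,"tx":0,"ty":-0.03,"tz":2.9,"jaw":0.3},{"ax":0,"ay":0,"az":0,"tx":0,"ty":-0.03,"tz":3.4,"jaw":0.3},{"ax":0,"ay":0,"az":0,"tx":0,"ty":-0.03,"tz":3.4,"jaw":0.3},{"ax":0,"ay":0,"az":0,"tx":0,"ty":-0.03,"tz":3.4,"jaw":0.5},{"ax":0,"ay":0,"az":0,"tx":0,"ty":-0.03,"tz":3.4,"jaw":0.7},{"ax":0,"ay":0,"az":0,"tx":0,"ty":-0.03,"tz":3.4,"jaw":0.8},{"ax":0,"ay":0,"az":0,"tx":0,"ty":-0.03,"tz":3.4,"jaw":1},{"ax":0,"ay":0,"az":0,"tx":0,"ty":-0.03,"tz":3.4,"jaw":1},{"ax":0,"ay":0,"az":0,"tx":0,"ty":-0.03,"tz":3.4,"jaw":1},{"ax":0,"ay":0,"az":0,"tx":0,"ty":-0.03,"tz":3.4,"jaw":1}]' 40;  python3 - <<'E'
from h import *
u,v=340+211.5/4-.5,130+193.5/4-.5
print("prop",at("top",u,v,96))
to([532,-122,150],58)
E
```

```text
t: 22.95
tcp_pos: [541.7, -395.8, 59.8]
eef_rot: [[-0.956, 0.293, 0.002], [0.293, 0.956, -0.002], [-0.003, -0.001, -1.0]]
ft_force: [1.2, 1.5, 7.2]
opening: 23.3
grip_force: 42.5
prop [ 596.9662432  -162.92876065]
t22.95 shift [ 2.98  8.63 -3.02] az 14.964339473793743 closing line now 73.0 q6 -26.1
```

```bash
python3 -m jog '[{"ax":0,"ay":0,"az":0,"tx":0,"ty":0,"tz":-1,"jaw":1},{"ax":0,"ay":0,"az":0,"tx":0,"ty":0,"tz":-2,"jaw":1},{"ax":0,"ay":0,"az":0,"tx":0,"ty":0,"tz":-3,"jaw":1},{"ax":0,"ay":0,"az":2,"tx":0.3,"ty":0.8,"tz":-3.7,"jaw":1},{"ax":0,"ay":0,"az":4,"tx":0.6,"ty":1.7,"tz":-3.7,"jaw":1},{"ax":0,"ay":0,"az":6,"tx":0.9,"ty":2.7,"tz":-3.7,"jaw":1},{"ax":0,"ay":0,"az":8,"tx":1.3,"ty":3.7,"tz":-3.7,"jaw":1},{"ax":0,"ay":0,"az":10,"tx":1.6,"ty":4.7,"tz":-3.7,"jaw":1},{"ax":0,"ay":0,"az":12,"tx":2,"ty":5.7,"tz":-3.7,"jaw":1},{"ax":0,"ay":0,"az":14,"tx":2.3,"ty":6.7,"tz":-3.7,"jaw":1},{"ax":0,"ay":0,"az":15,"tx":2.7,"ty":7.7,"tz":-3.7,"jaw":1},{"ax":0,"ay":0,"az":15,"tx":2.9,"ty":8.3,"tz":-3.7,"jaw":1},{"ax":0,"ay":0,"az":15,"tx":2.98,"ty":8.63,"tz":-3.7,"jaw":1},{"ax":0,"ay":0,"az":15,"tx":2.98,"ty":8.63,"tz":-3.7,"jaw":1},{"ax":0,"ay":0,"az":15,"tx":2.98,"ty":8.63,"tz":-3.7,"jaw":1},{"ax":0,"ay":0,"az":15,"tx":2.98,"ty":8.63,"tz":-3.7,"jaw":1},{"ax":0,"ay":0,"az":15,"tx":2.98,"ty":8.63,"tz":-3.7,"jaw":1}]' 40;  python3 - <<'E'
from h import *
to([532,-122,76.3],58)
E
```

```text
t: 24.37
tcp_pos: [531.5, -122.8, 169.1]
eef_rot: [[-0.847, 0.532, -0.0], [0.532, 0.847, -0.0], [-0.0, -0.0, -1.0]]
ft_force: [-0.1, -0.3, -2.6]
opening: 22.8
grip_force: 41.4
t24.37 shift [-0.    0.03  3.09] az -0.11439244524122216 closing line now 57.9 q6 10.5
```

```bash
python3 -m jog '[{"ax":0,"ay":0,"az":0,"tx":0,"ty":0.02,"tz":0.8,"jaw":1},{"ax":0,"ay":0,"az":0,"tx":0,"ty":0.02,"tz":1.6,"jaw":1},{"ax":0,"ay":0,"az":0,"tx":0,"ty":0.02,"tz":2.4,"jaw":1},{"ax":0,"ay":0,"az":0,"tx":0,"ty":0.02,"tz":2.8,"jaw":1},{"ax":0,"ay":0,"az":0,"tx":0,"ty":0.02,"tz":3,"jaw":1},{"ax":0,"ay":0,"az":0,"tx":0,"ty":0.02,"tz":3.1,"jaw":1},{"ax":0,"ay":0,"az":0,"tx":0,"ty":0.02,"tz":3.1,"jaw":1},{"ax":0,"ay":0,"az":0,"tx":0,"ty":0.02,"tz":3.1,"jaw":1}]' 40
```

```text
t: 25.03
tcp_pos: [532.2, -121.7, 76.9]
eef_rot: [[-0.847, 0.531, 0.001], [0.531, 0.847, -0.0], [-0.001, 0.0, -1.0]]
ft_force: [0.2, 0.2, -2.3]
opening: 23.2
grip_force: 41.1
```

Still hanging, 1 mm above the board. Lower, release, rise and clear the view.

```bash
python3 -m jog '[{"ax":0,"ay":0,"az":0,"tx":0,"ty":0,"tz":0.04,"jaw":1},{"ax":0,"ay":0,"az":0,"tx":0,"ty":0,"tz":0.04,"jaw":1},{"ax":0,"ay":0,"az":0,"tx":0,"ty":0,"tz":0.04,"jaw":0.6},{"ax":0,"ay":0,"az":0,"tx":0,"ty":0,"tz":0.04,"jaw":0.3},{"ax":0,"ay":0,"az":0,"tx":0,"ty":0,"tz":0.04,"jaw":0.3},{"ax":0,"ay":0,"az":0,"tx":0,"ty":0,"tz":0.04,"jaw":0.3},{"ax":0,"ay":0,"az":0,"tx":0,"ty":0,"tz":-1,"jaw":0.3},{"ax":0,"ay":0,"az":0,"tx":0,"ty":0,"tz":-2,"jaw":0.3},{"ax":0,"ay":0,"az":0,"tx":0,"ty":0,"tz":-3,"jaw":0.3},{"ax":0,"ay":0,"az":0,"tx":0,"ty":0,"tz":-4,"jaw":0.3},{"ax":0,"ay":0,"az":0,"tx":1.2,"ty":-1,"tz":-4,"jaw":0.3},{"ax":0,"ay":0,"az":0,"tx":2.2,"ty":-2,"tz":-4,"jaw":0.3},{"ax":0,"ay":0,"az":0,"tx":3.2,"ty":-3,"tz":-4,"jaw":0.3},{"ax":0,"ay":0,"az":0,"tx":4,"ty":-4,"tz":-4,"jaw":0.3},{"ax":0,"ay":0,"az":0,"tx":4,"ty":-4,"tz":-4,"jaw":0.3},{"ax":0,"ay":0,"az":0,"tx":4,"ty":-4,"tz":-4,"jaw":0.3},{"ax":0,"ay":0,"az":0,"tx":4,"ty":-4,"tz":-4,"jaw":0.3}]' 40;  python3 - <<'E'
from h import *
b=cams.grab_frame("top"); a=cams.grab_frame("side")
t=cv2.resize(b[130:230,340:440],None,fx=4,fy=4,interpolation=2)
s=cv2.resize(a[120:220,270:370],None,fx=4,fy=4,interpolation=2)
for P in ([532,-122,106],[597,-162,96],[662,-202,121]): 
    cv2.circle(t,tuple(int(i) for i in (np.array(proj("top",P))-[340,130]+.5)*4),2,(0,255,0),-1)
cv2.imwrite("pics/m10.png",np.hstack([t,s]))
E
```

```text
t: 26.45
tcp_pos: [366.8, -159.5, 196.5]
eef_rot: [[-0.847, 0.531, 0.001], [0.531, 0.847, -0.0], [-0.001, 0.0, -1.0]]
ft_force: [1.6, 0.2, 0.1]
opening: 59.6
grip_force: 0.0
```

View pics/m10.png

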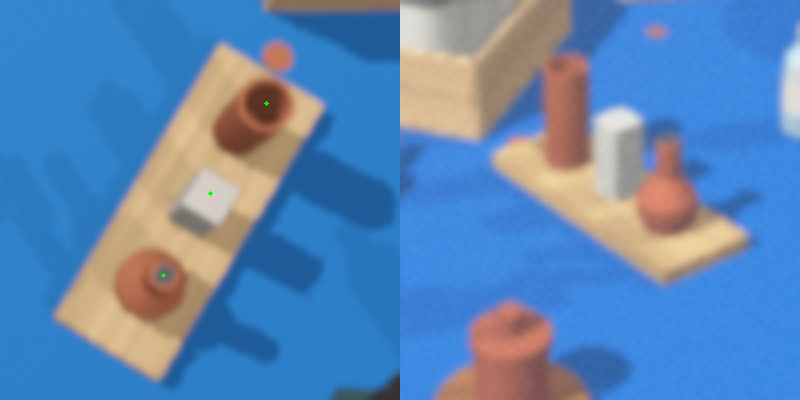

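All three pieces stand on their crosses: beaker rim (267,105), prop top (211,194) and vase mouth (163,275) each match the predicted marks. The lid is still seated on the jar. Handing in.

```bash
python3 -c "
from bench import order; print(order.job_done())"
```

```text
the job is handed in; nothing more can be done
None
```

I handed the job in after about 26 s of robot time; the system gave no verdict, but the last pictures showed the beaker, prop and vase upright on their crosses, the lid seated on the jar on the round board, and I moved neither the bottle nor the tin.

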